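# Press the cover home on the staining tray

## Task

Close the grey staining tray with the cover plate that has the handle: take it out of the steel drying rack, lay it flat on the bare worktop with the handle up and let go, then take it by the handle, set it into the tray's recess and press it down past the two spring catches until it sits fully home and level on the ledge. Leave the plain blank plate in the rack and the beaker, bottle and dish where they stand, and let go of the cover.

Things in the scene. Friction and masses are not known exactly. Their poses are not given: they have to be found in the camera images.
- cover: White cover plate, 96 x 70 x 8 mm (x, y, z), loose, 0.12 kg. Origin: centre of its underside; +z goes to the handle side. Handle: a bar along x over the middle of the top face, 66 mm long, 12 mm wide (y), its top 28 mm above that face, 11 mm deep, on posts at x = -27 and 27 mm. It starts standing on a long edge (y up or nearly so) in one slot of the rack, handle to one side.
- cover_grip (a point): Middle of the top of the cover's handle bar, 36 mm above the cover's underside.
- blank: Plain white blank plate without a handle, 96 x 70 x 8 mm, loose, standing in the other slot of the rack; stays there. Origin: centre of one large face.
- rack: Steel drying rack, fixed, base 130 x 125 x 6 mm. Origin: centre of its underside on the worktop. Two slots along its x, at y = -38 and 38 mm, each between two pairs of upright round pegs (6 mm thick, 26 mm high, at x = -38 and 38 mm, 10 mm clear). The plates stand in the slots on the base, 6 mm up.
- tray: Grey tray, fixed, 156 x 120 x 38 mm. Origin: centre of its underside, x along the long side. Recess 98.6 x 72.6 mm (x, y), 14 mm deep to the ledge, top 4 mm bevelled at 45 degrees; open 82 x 56 mm inside the ledge. Mid each short end a sprung steel ball stands 3 mm out of the wall, 4.5 mm above the ledge, and holds the cover up till pushed past with 4 to 8 N an end; one end may snap in first.
- tray_seat (a point): Centre of the tray's ledge, 24 mm above the worktop and 14 mm below the tray's rim; the cover's underside lies here when home. Axes as the tray's.
- beaker: Clear 100 ml beaker, 55 mm across, 70 mm high, loose, a bystander. Origin: centre of its base.
- bottle: Small glass media bottle with a cap, 50 mm across, 132 mm high, loose, a bystander. Origin: centre of its base.
- dish: Closed petri dish, 64 mm across, 15 mm high, loose, a bystander. Origin: centre of its base.
Not all that is in view belongs to the job. Of the things that look like the tray, the larger one is meant. Leave any red or yellow look-alike of the cover alone.

How it is judged:
By the outcome, as a careful person would: the job done as asked, in the order asked, and still so for the second after the job is handed in, with the robot touching nothing.
It also fails if it takes over 64 s, if anything falls off the work surface, if the arm or the gripper's body presses on something with over 40 N, if the wrist force passes 120 N, or if a joint passes its speed limit or range.

## Robot

A 6-joint arm with a two-finger parallel gripper is mounted at the origin on a cart in front of the work surface, level with it; the furniture and walls round the work are solid. World frame = base frame: x ahead of the robot, y to its left, z up, the work surface at z = 0. Lengths are in mm, angles in rad, forces in N, time in s.
With the tool pointing down it reaches from about 300 to 850 mm from the base axis. Payload 4.2 kg.
Tool frame: the origin (TCP) lies between the finger pads; the fingertips stand 8 mm ahead of it and the grasp point (between the pads) lies 11 mm behind it; z points along the fingers, y is the direction in which the jaws open and shut (so a half turn about z gives the same grasp; the last joint's range is limited). The gripper opens to 91 mm and grips with 3 to 60 N. Pads are 32 mm wide; open, the fingers measure 118 mm over their backs; the gripper's body (76 mm by 178 mm) begins 60 mm behind the grasp point.
Start: joints at [-1.248, 0.32, 1.565, -0, 1.257, -0.02], TCP at [193.276, -541.56, 221.976] pointing down, gripper open.
Joint ranges: [-3.11, 3.11], [-0.84, 2.01], [0.21, 2.61], [-1.34, 4.49], [0.05, 2.63], [-2.56, 2.56]. Speed limits (rad/s): [2.57, 2.57, 3.14, 3.14, 3.14, 3.14].

## Interface

Orientations are given as a unit quaternion [x, y, z, w].
In Python, from workcell import status, snapshot, robot gives the robot as it stands.
- The arm moves only by the tool move_arm, never from a script. Its argument "steps" is a list of rows, each a list of 2 entries, a list of its own where there are three numbers: the shift along the tool's x, y, z in m, then the turn about the tool's z in rad. A call has 1 to 8 rows; each row shifts and turns the commanded pose from where the row before left it, along the tool's axes as they then stand; what a row does not reach is not made up. A row lasts 1/12 s, in which the tool goes at most 41.7 mm and 7.16 degrees, less where a joint would pass 70% of its speed; a pose out of reach is approached as far as the arm can. A call with a gripper value outside its range is refused whole. "fingers" is the closure, from 0 (fully open) to 1 (shut), set as the call begins (left out, the last holds). The fingers move at their own pace and stop on an object; the grip force is fixed at half the most. Time passes only in rows, so rows that do not move let the fingers close. It gives the time, the measured TCP pose, the force and the opening at its end, in the units of the state.
- status.get_state(): the state, without advancing time (a new reading comes with each control period).
- snapshot(name): name is "scene" or "top" or "wrist"; returns a dict with "color" (400x640x3 uint8, red, green, blue), "fx", "fy", "cx", "cy" (pixels), "R" (3x3) and "t" (3): a world point X has camera coordinates R X + t. Camera axes: x right, y down, z forward; pixel columns grow to the right and rows downward; lengths in mm; the calibration is good to about 2 mm. A picture is of the moment at which its call begins. There is no depth.
- robot.hand_in(): hands the job in, once; it reports no verdict.
The state is a dict: "time": time; "q": joint angles; "qd": joint speeds; "effort": joint torques, N m; "ee_pos": TCP position; "orientation": TCP orientation; "ft_force": force on the tool from outside, world axes, zero at the start; "ft_torque": the same for the moment, N m; "width": finger opening in mm.
Only numpy, scipy, OpenCV 4.12 (cv2) and the standard library are available. Lean on these libraries where they do the work, as an engineer would, in place of code of your own. Each camera call takes 0.05 s, during which the arm holds its last target. There are 200 camera calls.

## Working session

There is one attempt and no reset: what is moved stays moved. The work goes in short steps, Python scripts to look and compute and a tool call to move; the robot and the scene stay as the last step left them, time stands still between calls to the robot, and variables do not carry over. Pictures are saved under pics/ and viewed, about 8 in all and at most 12, crops included, and the job is handed in when it is done.

Besides the shell and the picture viewer there is one more tool, called as a command line: name --argument value ..., lists and objects as JSON in quotes. move_arm: Moves the arm, as the interface text tells. Its arguments: {"type":"object","properties":{"steps":{"type":"array","items":{"type":"array"}},"fingers":{"type":"number"}},"required":["steps"]}

```bash
mkdir -p pics
cat > h.py <<'E'
import numpy as np, cv2, pickle
from workcell import status, snapshot, robot
def take(name,fn):
    s=snapshot(name); pickle.dump(s,open('pics/'+fn+'.pkl','wb'))
    cv2.imwrite('pics/'+fn+'.png',cv2.cvtColor(s['color'],cv2.COLOR_RGB2BGR)); return s
def load(fn): return pickle.load(open('pics/'+fn+'.pkl','rb'))
def ray(s,u,v,z):
    R=np.array(s['R']);t=np.array(s['t']);d=R.T@np.array([(u-s['cx'])/s['fx'],(v-s['cy'])/s['fy'],1]);c=-R.T@t
    return c+d*(z-c[2])/d[2]
def proj(s,X):
    p=np.array(s['R'])@np.array(X)+np.array(s['t']);return s['fx']*p[0]/p[2]+s['cx'],s['fy']*p[1]/p[2]+s['cy']
def crop(s,fn,u0,v0,u1,v1,k):
    im=cv2.cvtColor(s['color'],cv2.COLOR_RGB2BGR)[v0:v1,u0:u1]
    cv2.imwrite('pics/'+fn+'.png',cv2.resize(im,None,fx=k,fy=k,interpolation=cv2.INTER_CUBIC))
E
python3 - <<'E'
from h import *
print(status.get_state())
a=take('top','top0');b=take('scene','sc0')
for s in(a,b): print(s['fx'],s['cx'],s['cy'],-np.array(s['R']).T@np.array(s['t']),np.array(s['R']).round(3).tolist())
E
```

```text
{'time': 0.0, 'q': array([-1.24801081e+00,  3.20312807e-01,  1.56568387e+00,  3.00493298e-06,
        1.25736317e+00, -1.99736645e-02]), 'qd': array([ 0.00076677,  0.0011866 , -0.0013752 ,  0.00071246,  0.00040015,
       -0.00010996]), 'effort': array([-6.01507036e-04, -4.12456083e+01, -2.31970614e+01,  7.27649429e-02,
        4.57339932e-02, -1.36368026e-04]), 'ee_pos': array([ 193.11246026, -541.08831929,  221.10636822]), 'orientation': array([ 9.85350121e-01,  1.70541368e-01, -1.31858805e-04, -8.73704412e-04]), 'ft_force': array([-0.1240712 ,  0.17599259, -0.55559795]), 'ft_torque': array([-0.03043922,  0.00936216,  0.04724468]), 'width': 91.20340208625096}
370.24146119634054 319.43888165893605 199.55156398278612 [ 365.89848075   46.96248037 1070.64475954] [[-0.017, -1.0, -0.01], [-0.985, 0.019, -0.171], [0.172, 0.007, -0.985]]
429.99613336071405 317.66484550035426 199.0140702279713 [ 88.3948757  891.62206464 552.97928409] [[-0.878, -0.479, -0.026], [-0.195, 0.406, -0.893], [0.438, -0.778, -0.45]]
```

View pics/top0.png

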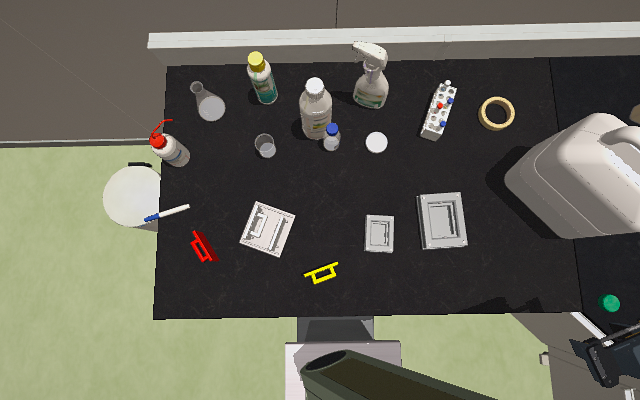

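View pics/sc0.png

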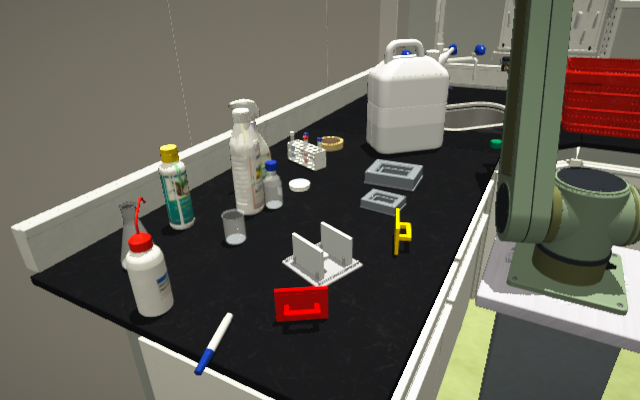

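The top view shows the rack at about (267,229), the large tray at (441,221) and the small decoy tray at (379,233). The red and yellow look-alikes are at (203,247) and (321,272). In the scene view the rack is at (322,262). Next I'll enlarge these.

Run:
```python
from h import *
a=load('top0');b=load('sc0')
crop(a,'r1',232,192,302,262,8); crop(a,'t1',410,184,475,254,8); crop(b,'r2',275,215,369,290,8)
```

```text
(no output)
```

View pics/r1.png

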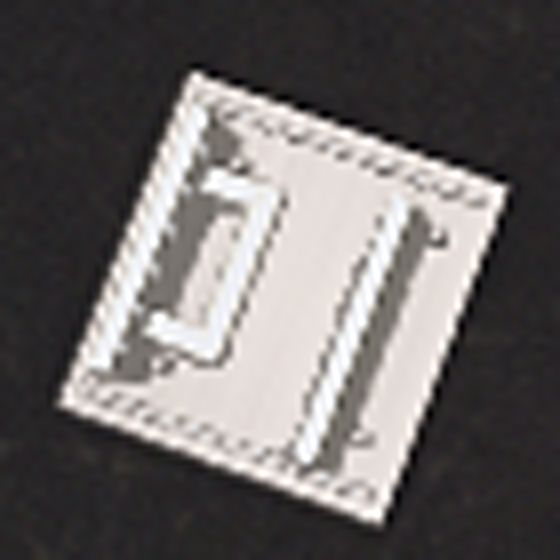

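View pics/t1.png

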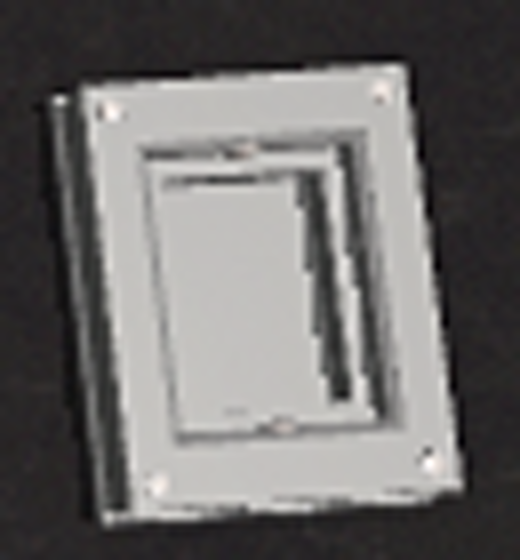

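View pics/r2.png

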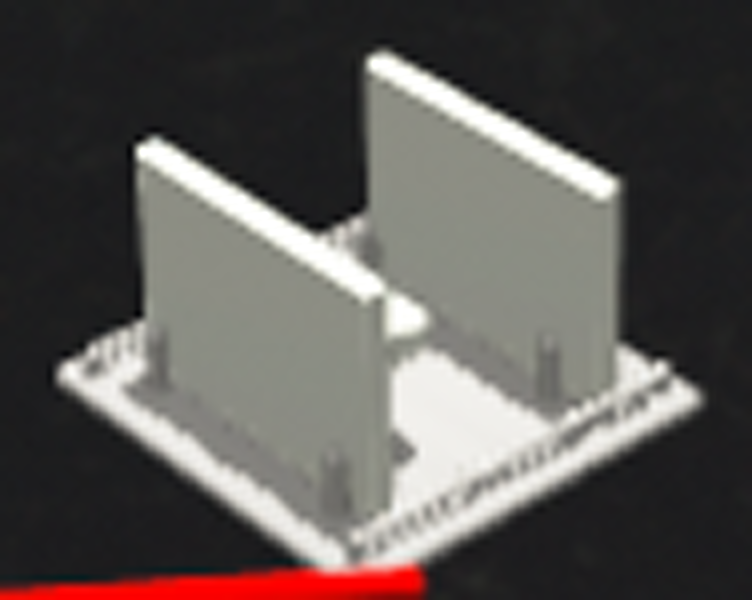

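Reading the crops:
- **Cover:** it stands in the left (+y) slot with its handle facing the blank, so the underside faces +y.
- **Rack base corners (r1):** (192,68), (510,185), (383,524), (58,405).
- **Tray rim corners (t1):** about (80,88), (408,65), (465,490), (108,520).
- **Spring balls (t1):** (240,150) and (280,425).

The tool only turns about its own vertical axis. So I'll grip the plate by its top edge, stand it on the worktop and tip it over onto its underside.

```bash
cat > fit.py <<'E'
from h import *
from scipy.optimize import least_squares
def fitpose(s,pts,uv,x0):
    pts=np.array(pts,float);uv=np.array(uv)
    def f(p):
        c,n=np.cos(p[2]),np.sin(p[2])
        return np.ravel([np.array(proj(s,[p[0]+c*a-n*b,p[1]+n*a+c*b,z]))-m for (a,b,z),m in zip(pts,uv)])
    r=least_squares(f,x0,x_scale=[1,1,.01]);return r.x,np.abs(r.fun).max()
E
python3 - <<'E'
from fit import *
a=load('top0');b=load('sc0')
pc=lambda L,o:[((u+.5)/8-.5+o[0],(v+.5)/8-.5+o[1]) for u,v in L]
# rack: x up in image (world x), corners TL(+x,+y) TR(+x,-y) BR BL
uv=pc([(192,68),(510,185),(383,524),(58,405)],(232,192))
print('rack',fitpose(a,[(65,62.5,6),(65,-62.5,6),(-65,-62.5,6),(-65,62.5,6)],uv,[300,150,-.3]))
uv=pc([(80,88),(408,65),(465,490),(108,520)],(410,184))
print('tray',fitpose(a,[(78,60,38),(78,-60,38),(-78,-60,38),(-78,60,38)],uv,[300,-250,.1]))
uv=pc([(240,150),(280,427)],(410,184));P=[ray(a,*p,29) for p in uv]
print('balls',P,np.mean(P,0),np.linalg.norm(P[0]-P[1]),np.arctan2(*(P[0]-P[1])[[1,0]]))
uv=pc([(140,150),(365,300)],(410,184)); 
for p in pc([(198,112),(104,368)],(232,192)): print('cover top edge T',ray(a,*p,76))
for p in pc([(150,140),(375,290)],(275,215)): print('cover top edge S',ray(b,*p,76))
for p in pc([(398,205),(308,455)],(232,192)): print('blank top edge T',ray(a,*p,76))
for n,u,v in (('beaker',267,152),('bottle',332,148),('dish',376,143),('smalltray',380,233),('yellow',321,272),('red',203,247)): print(n,ray(a,u,v,0).round())
E
```

```text
rack (array([ 4.70132301e+02,  2.06322568e+02, -3.65737126e-01]), np.float64(0.16463154349600018))
tray (array([ 4.82542560e+02, -2.89233889e+02,  3.62354326e-02]), np.float64(1.5992186255879801))
balls [array([ 532.86170467, -287.00269169,   29.        ]), array([ 434.53958214, -293.80432721,   29.        ])] [ 483.70064341 -290.40350945   29.        ] 98.55710033146245 0.06906702912315478
cover top edge T [525.78029582 226.18838978  76.        ]
cover top edge T [439.38931488 256.73736573  76.        ]
cover top edge S [524.28882648 227.71913389  76.        ]
cover top edge S [436.18088066 264.47008619  76.        ]
blank top edge T [492.63416603 158.0117685   76.        ]
blank top edge T [409.20320146 188.03393352  76.        ]
beaker [700. 210.   0.]
bottle [709.  14.   0.]
dish [ 722. -119.    0.]
smalltray [ 451. -119.    0.]
yellow [344.  54.   0.]
red [420. 392.   0.]
```

move_arm --steps '[[[0,0,0],0.118],[[0,0,0],0.118],[[0,0,0],0.118],[[0,0,0],0.118],[[0,0,0],0.118],[[0,0,0],0.119],[[0,-0.035,0],0],[[0,-0.035,0],0]]' --fingers 0.4

```text
time: 0.77
ee_pos: [218.1, -476.1, 220.9]
orientation: [0.983, -0.183, -0.0, -0.001]
ft_force: [0.1, -0.0, 0.9]
width: 54.8
```

move_arm --steps '[[[0,-0.035,0],0],[[0,-0.035,0],0],[[0,-0.035,0],0],[[0,-0.035,0],0],[[0,-0.035,0],0],[[0,-0.035,0],0],[[0,-0.035,0],0],[[0,-0.035,0],0]]'

```text
time: 1.43
ee_pos: [318.5, -213.0, 221.8]
orientation: [0.983, -0.182, -0.0, -0.0]
ft_force: [0.8, -0.3, -0.1]
width: 54.8
```

move_arm --steps '[[[0,-0.035,0],0],[[0,-0.035,0],0],[[0,-0.035,0],0],[[0,-0.035,0],0],[[0,-0.035,0],0],[[0,-0.035,0],0],[[0,-0.035,0],0],[[0,-0.035,0],0]]'

```text
time: 2.1
ee_pos: [418.8, 48.5, 221.8]
orientation: [0.983, -0.182, -0.0, 0.0]
ft_force: [0.5, 0.1, -0.8]
width: 54.8
```

move_arm --steps '[[[-0.005,-0.033,0],0],[[-0.005,-0.033,0],0],[[0,-0.033,0],0],[[0,-0.033,0],0],[[0,-0.033,0],0],[[0,-0.033,0],0],[[0,0,0],0],[[0,0,0],0]]'

```text
time: 2.77
ee_pos: [480.3, 236.1, 221.0]
orientation: [0.984, -0.181, -0.001, 0.001]
ft_force: [-0.4, -0.1, 0.5]
width: 54.8
```

Run:
```python
from h import *
s=take('wrist','w1');st=status.get_state();print(st['ee_pos'],st['q'])
R,t=np.array(s['R']),np.array(s['t']);print(-R.T@t,R.round(2).tolist())
c,n=np.cos(-.366),np.sin(-.366)
for X in ([0,38+4],[48,38+4],[-48,42],[0,34]): print(X,np.round(proj(s,[470.1+c*X[0]-n*X[1],206.3+n*X[0]+c*X[1],76])))
```

```text
[479.85675044 235.01063255 221.16044662] [ 4.34207850e-01  2.57318104e-01  1.65600714e+00 -5.48313685e-04
  1.23047377e+00  2.37030555e+00]
[547.19416143 210.76632228 384.1664879 ] [[-0.36, -0.93, 0.0], [-0.9, 0.35, 0.26], [-0.24, 0.09, -0.97]]
[0, 42] [304. 193.]
[48, 42] [304. 143.]
[-48, 42] [304. 239.]
[0, 34] [312. 193.]
```

View pics/w1.png

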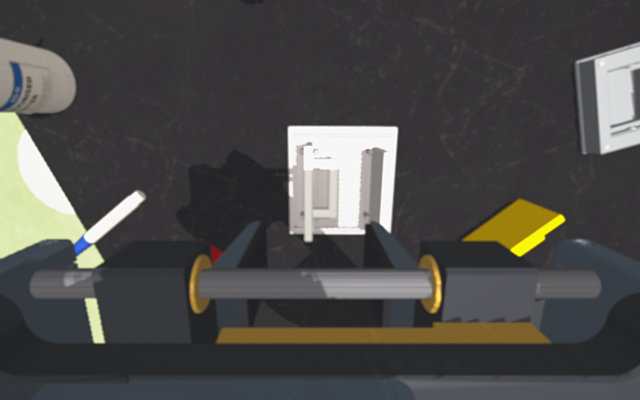

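The wrist view shows the cover's top edge at u≈308, v 143–240. That matches the prediction of u 304–312, v 143–239, so I'm descending.

move_arm --steps '[[[0,-0.007,0.02],0],[[0,0,0.035],0],[[0,0,0.035],0],[[0,0,0.035],0],[[0,0,0.025],0],[[0,0,0.011],0],[[0,0,0],0],[[0,0,0],0]]'

```text
time: 3.48
ee_pos: [482.5, 240.4, 60.9]
orientation: [0.983, -0.183, -0.0, 0.0]
ft_force: [-0.0, 0.1, 0.1]
width: 54.7
```

move_arm --steps '[[[0,0,0],0],[[0,0,0],0],[[0,0,0],0],[[0,0,0],0],[[0,0,0],0],[[0,0,0],0]]' --fingers 1

```text
time: 3.98
ee_pos: [483.1, 241.7, 61.3]
orientation: [0.983, -0.182, 0.0, -0.0]
ft_force: [0.2, -0.2, -0.1]
width: 17.4
```

move_arm --steps '[[[0,0,0],0],[[0,0,0],0],[[0,0,0],0],[[0,0,-0.01],0],[[0,0,-0.02],0],[[0,0,-0.03],0],[[0,0,-0.03],0],[[0,0,0],0]]'

```text
time: 4.65
ee_pos: [486.2, 243.1, 157.2]
orientation: [0.983, -0.182, 0.005, -0.003]
ft_force: [0.7, 0.5, -0.7]
width: 7.6
```

move_arm --steps '[[[0,0,0],-0.1],[[0,0,0],-0.1],[[0,0,0],-0.108],[[0,0,0],-0.108],[[0.008,0.02,0],0],[[0.008,0.03,0],0],[[0.008,0.03,0],0],[[0.008,0.03,0],0]]'

```text
time: 5.32
ee_pos: [520.1, 132.3, 150.8]
orientation: [1.0, 0.025, -0.0, 0.0]
ft_force: [0.1, 0.1, -2.0]
width: 7.9
```

move_arm --steps '[[[0.008,0.03,0],0],[[0.008,0.03,0],0],[[0.008,0.03,0],0],[[0.008,0.03,0],0],[[0,0.015,0],0],[[0,0,0.02],0],[[0,0,0.02],0],[[0,0,0],0]]'

```text
time: 5.98
ee_pos: [555.9, -0.4, 107.3]
orientation: [1.0, 0.024, -0.004, -0.0]
ft_force: [-0.6, -0.4, -2.5]
width: 8.0
```

move_arm --steps '[[[0,0,0.015],0],[[0,0,0.02],0],[[0,0,0.011],0],[[0,0,0],0],[[0,0,0],0]]'

```text
time: 6.4
ee_pos: [559.0, 0.3, 65.2]
orientation: [1.0, 0.025, -0.0, 0.0]
ft_force: [-0.1, -0.0, -1.1]
width: 7.5
```

Run:
```python
from h import *
s=take('scene','s2');st=status.get_state();print(st['ee_pos'],st['ft_force'])
u,v=map(int,proj(s,[558,0,40]));print(u,v)
crop(s,'s2c',u-50,v-50,u+50,v+40,6)
```

```text
[5.59673757e+02 3.05487969e-01 6.59169719e+01] [ 0.64629042 -0.35285154 -2.1381343 ]
328 200
```

View pics/s2c.png

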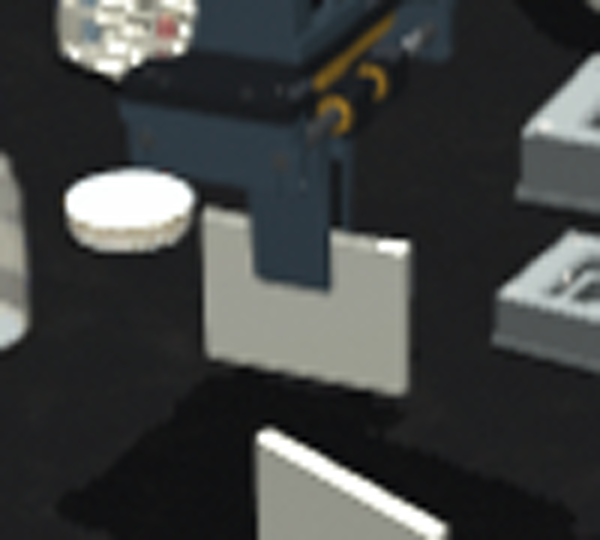

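The cover is held upright and level, about 10 mm above the worktop, with its underside toward the camera (+y). The blank is still in the rack.

move_arm --steps '[[[0,0,0.006],0],[[0,0,0.002],0],[[0,0,0.001],0],[[0,0,0.001],0],[[0,0,0],0],[[0,0,0],0]]'

```text
time: 6.95
ee_pos: [559.1, 0.1, 55.1]
orientation: [1.0, 0.025, 0.0, 0.0]
ft_force: [0.0, -0.3, -1.6]
width: 7.5
```

move_arm --steps '[[[0,0,0.001],0],[[0,0,0],0],[[0,0,0],0]]'

```text
time: 7.2
ee_pos: [559.2, 0.1, 55.0]
orientation: [1.0, 0.025, 0.0, 0.0]
ft_force: [-2.1, 0.7, 4.5]
width: 7.7
```

move_arm --steps '[[[0,0,0],0],[[0,0,0],0],[[0,0,0],0],[[0,0,0],0],[[0,0,0],0]]' --fingers 0.737

```text
time: 7.62
ee_pos: [559.1, 0.1, 53.8]
orientation: [1.0, 0.025, -0.0, 0.0]
ft_force: [-0.4, -0.1, -0.4]
width: 23.9
```

move_arm --steps '[[[0,-0.003,-0.001],0],[[0,-0.003,-0.001],0],[[0,-0.003,-0.001],0],[[0,-0.003,-0.001],0],[[0,-0.003,-0.001],0],[[0,-0.003,-0.001],0],[[0,-0.003,-0.001],0],[[0,-0.002,-0.001],0]]'

```text
time: 8.28
ee_pos: [557.9, 23.6, 62.0]
orientation: [1.0, 0.025, 0.0, -0.0]
ft_force: [0.1, 0.4, 0.6]
width: 23.7
```

move_arm --steps '[[[0,-0.002,0],0],[[0,-0.001,0],0],[[0,0,0],0],[[0,0,0],0]]'

```text
time: 8.62
ee_pos: [557.8, 26.2, 62.0]
orientation: [1.0, 0.025, 0.0, 0.0]
ft_force: [-0.7, 0.8, 0.3]
width: 23.6
```

Run:
```python
from h import *
s=take('scene','s3');st=status.get_state();print(st['ee_pos'],st['ft_force'],st['width'])
u,v=map(int,proj(s,[558,0,40]))
crop(s,'s3c',u-50,v-40,u+50,v+50,6)
```

```text
[557.76671894  26.11655084  61.91587397] [-0.06042074  1.24846842  1.08550158] 24.032252614619033
```

View pics/s3c.png

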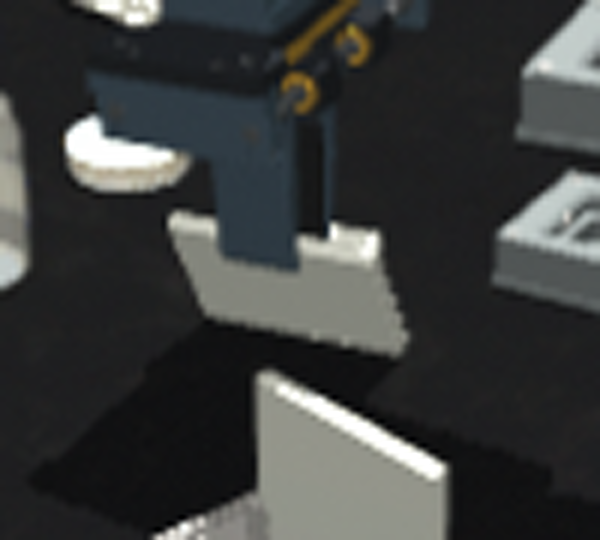

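The cover now leans about 25–30° toward its underside, against the front finger. Lifting the tool straight up will let it fall handle-up.

move_arm --steps '[[[0,0,-0.01],0],[[0,0,-0.02],0],[[0,0,-0.03],0],[[0,0,-0.035],0],[[0,0,-0.035],0],[[0,0,-0.03],0],[[0,0,0],0],[[0,0,0],0]]' --fingers 0.4

```text
time: 9.33
ee_pos: [558.7, 25.9, 224.7]
orientation: [1.0, 0.025, 0.003, 0.0]
ft_force: [-0.8, 0.2, -0.1]
width: 54.6
```

Run:
```python
from h import *
s=take('top','t4');st=status.get_state();print(st['ee_pos'])
w=take('wrist','w4');print(proj(w,[558,39,36]))
A=cv2.resize(cv2.cvtColor(w['color'],cv2.COLOR_RGB2BGR)[0:250],None,fx=1.25,fy=1.25,interpolation=cv2.INTER_CUBIC)
B=cv2.resize(cv2.cvtColor(s['color'],cv2.COLOR_RGB2BGR)[140:210,220:420],None,fx=4,fy=4,interpolation=cv2.INTER_CUBIC)
cv2.imwrite('pics/m4.png',np.vstack([A,B]));print(A.shape,B.shape)
```

```text
[557.59397827  25.90775321 222.64337959]
(np.float64(303.3523743381882), np.float64(184.9591721746895))
(312, 800, 3) (280, 800, 3)
```

View pics/m4.png

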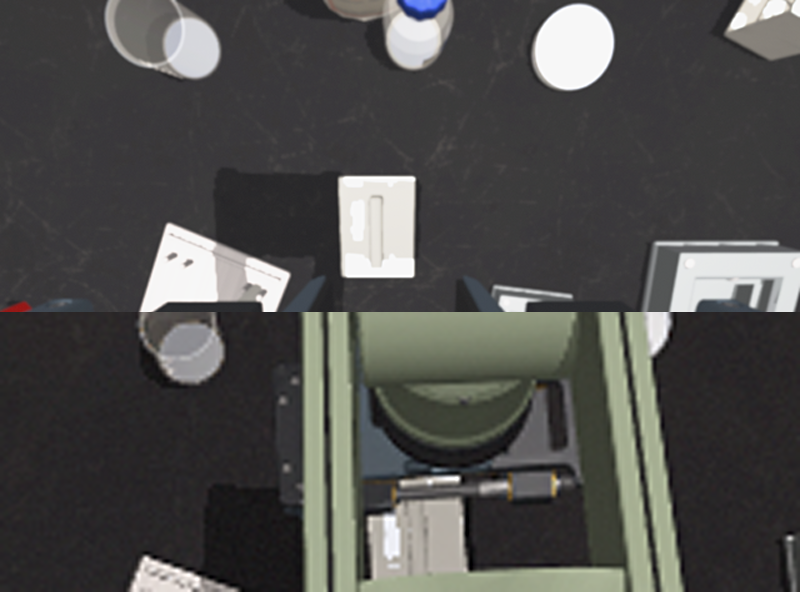

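The cover lies flat with its handle up. In the 1.25× wrist view the plate corners are (339,177), (415,176), (415,276) and (341,277), and the handle bar ends are about (376,195) and (376,267). Next I'll fit its pose.

Run:
```python
from fit import *
w=load('w4')
uv=np.array([(339,177),(415,176),(415,276),(341,277)])/1.25
print(fitpose(w,[(48,35,8),(48,-35,8),(-48,-35,8),(-48,35,8)],uv,[558,39,0]))
print(fitpose(w,[(33,0,36),(-33,0,36)],np.array([(376,195),(376,267)])/1.25,[558,39,0]))
a=load('top0')
pc=lambda L,o:[((u+.5)/8-.5+o[0],(v+.5)/8-.5+o[1]) for u,v in L]
print(fitpose(a,[(78,60,38),(78,-60,38),(-78,-60,38),(-78,60,38)],pc([(80,88),(408,65),(465,490),(130,510)],(410,184)),[480,-290,0]))
```

```text
(array([5.55314974e+02, 4.14467027e+01, 5.29608900e-02]), np.float64(1.2624664780014996))
(array([5.57234930e+02, 4.17886617e+01, 3.72052503e-02]), np.float64(0.6026936159644833))
(array([ 4.83422730e+02, -2.91223075e+02,  4.81830956e-02]), np.float64(1.3674196685718982))
```

move_arm --steps '[[[0,-0.016,0.02],0],[[0,0,0.035],0],[[0,0,0.035],0],[[0,0,0.035],0],[[0,0,0.035],0],[[0,0,0.025],0],[[0,0,0.015],0],[[0,0,0],0]]'

```text
time: 10.1
ee_pos: [554.3, 41.9, 18.1]
orientation: [1.0, 0.025, -0.004, 0.0]
ft_force: [-0.2, 0.6, 0.1]
width: 55.0
```

move_arm --steps '[[[0,0,0],0],[[0,0,0],0],[[0,0,0],0],[[0,0,0],0],[[0,0,0],0],[[0,0,0],0],[[0,0,0],0],[[0,0,0],0]]' --fingers 1

```text
time: 10.77
ee_pos: [557.0, 42.1, 22.2]
orientation: [1.0, 0.025, 0.0, 0.0]
ft_force: [0.2, -0.4, 1.7]
width: 11.6
```

move_arm --steps '[[[0,0,-0.01],0],[[0,0,-0.02],0],[[0,0,-0.03],0],[[0,0,-0.03],0],[[0,0,-0.02],0],[[0,0,0],0]]'

```text
time: 11.27
ee_pos: [559.9, 42.3, 137.2]
orientation: [1.0, 0.025, 0.005, -0.0]
ft_force: [2.0, -0.5, -0.4]
width: 11.5
```

move_arm --steps '[[[-0.01,0.015,-0.01],0],[[-0.017,0.03,-0.01],0],[[-0.017,0.03,-0.01],0],[[-0.017,0.03,-0.01],0],[[-0.017,0.03,-0.01],0],[[-0.018,0.03,-0.01],0],[[-0.018,0.03,-0.01],0],[[-0.018,0.03,0],0]]'

```text
time: 11.93
ee_pos: [435.7, -190.7, 203.1]
orientation: [1.0, 0.025, 0.001, 0.001]
ft_force: [1.5, -0.8, -1.7]
width: 11.2
```

move_arm --steps '[[[-0.018,0.03,0],0],[[-0.018,0.03,0],0],[[-0.018,0.03,0],0],[[-0.002,0.006,0],0],[[0,0,0],0],[[0,0,0],0],[[0,0,0],0]]'

```text
time: 12.52
ee_pos: [385.4, -286.7, 201.5]
orientation: [1.0, 0.025, -0.0, -0.001]
ft_force: [0.1, 0.1, -0.9]
width: 11.5
```

Run:
```python
from h import *
w=take('wrist','w5');st=status.get_state();print(st['ee_pos'],st['orientation'],st['width'])
u,v=map(int,proj(w,[460,-290,38]));print(u,v)
crop(w,'w5c',220,60,420,260,4)
crop(w,'w5d',220,60,420,260,3)
```

```text
[ 385.5433127  -286.61535526  201.62204561] [ 9.99670050e-01  2.56818945e-02 -2.09625048e-04 -4.33342141e-04] 11.783628158711165
322 115
```

View pics/w5d.png

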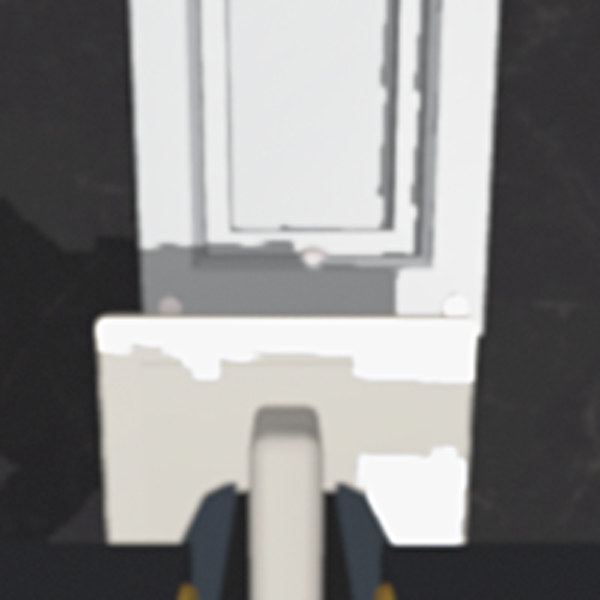

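In the 3× crop, the tray's outer edges at v=310 are u 140 and 486. The near ball is at (313,257) and the tray's near-wall inner bottom edge at about (197..435, 265). The held cover's front edge runs (98,320)–(475,320), parallel to the tray, and the bar's middle is at u≈286.

Run:
```python
from fit import *
w=load('w5');f=lambda u,v:((u+.5)/3-.5+220,(v+.5)/3-.5+60)
tcp=np.array([385.5,-286.65]);zb=201.6-22.2
c,n=np.cos(.05),np.sin(.05)
loc=lambda P:(c*(P[0]-tcp[0])+n*(P[1]-tcp[1]),-n*(P[0]-tcp[0])+c*(P[1]-tcp[1]))
print('cover front corners (left-handed local x,y)',[np.round(loc(ray(w,*f(u,320),zb+8)),1) for u in(98,475)])
print('cover rear edges',[np.round(loc(ray(w,*f(u,540),zb+8)),1) for u in(107,465)])
print('ball',ray(w,*f(313,257),28.5),loc(ray(w,*f(313,257),28.5)))
L=[ray(w,*f(*p),38) for p in((130,3),(140,300),(498,3),(486,300))]
print('edges',np.round(L,1).tolist(),[np.arctan2(*(L[i]-L[i+1])[[1,0]]) for i in(0,2)], 'mid local y',[loc((L[i]+L[i+2])/2) for i in(0,1)])
print('pins',[np.round(ray(w,*f(*p),38),1) for p in((170,303),(456,303))])
# inner opening edges
print('ledge edges z24',[np.round(ray(w,*f(*p),24),1) for p in((231,3),(231,228),(390,225))])
```

```text
cover front corners (left-handed local x,y) [array([45.9, 34.7]), array([ 45.9, -34.5])]
cover rear edges [array([ 2.9, 35.1]), array([  2.9, -34.7])]
ball [ 430.68540388 -293.25096899   28.5       ] (np.float64(44.79902294449844), np.float64(-8.85104844906985))
edges [[506.7, -231.5, 38.0], [414.3, -235.6, 38.0], [512.4, -346.2, 38.0], [420.1, -351.9, 38.0]] [np.float64(0.044826323895450805), np.float64(0.062008444932291365)] mid local y [(np.float64(123.75520863137606), np.float64(-8.368345530868389)), (np.float64(31.272311378352367), np.float64(-8.684222307402772))]
pins [array([ 413.8, -245.7,   38. ]), array([ 418.6, -341.9,   38. ])]
ledge edges z24 [array([ 510.4, -262.1,   24. ]), array([ 438.8, -264.6,   24. ]), array([ 442.5, -319.2,   24. ])]
```

move_arm --steps '[[[0.02,0.0027,0],0],[[0.03,0.003,0.01],0],[[0.028,0.003,0.025],0],[[0.02,0,0.03],0],[[0,0,0.03],0],[[0,0,0.025],0],[[0,0,0.011],0],[[0,0,0],0]]'

```text
time: 13.23
ee_pos: [482.3, -289.4, 68.2]
orientation: [1.0, 0.026, -0.003, -0.002]
ft_force: [-0.7, -0.0, -1.8]
width: 11.5
```

move_arm --steps '[[[0,0,0],0],[[0,0,0.003],0],[[0,0,0.003],0],[[0,0,0.002],0],[[0,0,0.001],0],[[0,0,0],0]]'

```text
time: 13.73
ee_pos: [483.4, -291.8, 62.3]
orientation: [1.0, 0.025, 0.0, 0.0]
ft_force: [-1.1, 0.2, -1.1]
width: 11.9
```

Underside now at about z=40, just above the rim. I'll descend into the bevel and watch the force.

move_arm --steps '[[[0,0,0.002],0],[[0,0,0.001],0],[[0,0,0.001],0],[[0,0,0.001],0],[[0,0,0],0]]'

```text
time: 14.15
ee_pos: [483.3, -291.6, 56.7]
orientation: [1.0, 0.025, -0.0, -0.0]
ft_force: [0.4, 0.4, -1.5]
width: 12.0
```

move_arm --steps '[[[0,0,0.001],0],[[0,0,0.001],0],[[0,0,0],0],[[0,0,0],0]]'

```text
time: 14.48
ee_pos: [483.4, -291.8, 55.9]
orientation: [1.0, 0.025, 0.0, 0.0]
ft_force: [-2.9, 0.9, 4.9]
width: 11.9
```

Contact at the foot of the bevel, with the +x side pushing the cover back (Fx −2.9 N). I'll ease it by 1 mm in −x and go on.

move_arm --steps '[[[-0.001,0,0],0],[[0,0,0],0],[[0,0,0],0]]'

```text
time: 14.73
ee_pos: [482.3, -291.7, 54.8]
orientation: [1.0, 0.025, -0.0, -0.0]
ft_force: [-0.5, 0.4, 0.2]
width: 11.4
```

move_arm --steps '[[[0,0,0.001],0],[[0,0,0.001],0],[[0,0,0],0],[[0,0,0],0]]'

```text
time: 15.07
ee_pos: [482.4, -291.7, 52.7]
orientation: [1.0, 0.025, -0.0, -0.0]
ft_force: [-1.1, 1.6, 1.4]
width: 11.6
```

move_arm --steps '[[[0,0,0.001],0],[[0,0,0.001],0],[[0,0,0],0],[[0,0,0],0]]'

```text
time: 15.4
ee_pos: [482.4, -291.6, 50.5]
orientation: [1.0, 0.025, -0.0, -0.0]
ft_force: [-1.1, 1.6, -0.4]
width: 11.7
```

move_arm --steps '[[[0,0,0.001],0],[[0,0,0.001],0],[[0,0,0],0],[[0,0,0],0]]'

```text
time: 15.73
ee_pos: [482.3, -291.7, 48.5]
orientation: [1.0, 0.025, -0.0, -0.0]
ft_force: [-1.0, 1.0, -2.5]
width: 11.9
```

move_arm --steps '[[[0,0,0.001],0],[[0,0,0.001],0],[[0,0,0],0],[[0,0,0],0]]'

```text
time: 16.07
ee_pos: [482.4, -291.7, 46.7]
orientation: [1.0, 0.025, -0.0, -0.0]
ft_force: [-0.9, 1.3, -1.3]
width: 11.9
```

move_arm --steps '[[[0,0,0.001],0],[[0,0,0.0005],0],[[0,0,0],0],[[0,0,0],0]]'

```text
time: 16.4
ee_pos: [482.5, -291.7, 46.2]
orientation: [1.0, 0.025, 0.0, 0.0]
ft_force: [-1.2, 3.1, 5.2]
width: 11.7
```

move_arm --steps '[[[0,0,0.001],0],[[0,0,0],0],[[0,0,0],0],[[0,0,0],0]]'

```text
time: 16.73
ee_pos: [482.5, -291.7, 46.2]
orientation: [1.0, 0.025, 0.0, 0.0]
ft_force: [-3.7, 3.1, 12.1]
width: 11.9
```

move_arm --steps '[[[0,0,0.001],0],[[0,0,0],0],[[0,0,0],0],[[0,0,0],0]]'

```text
time: 17.07
ee_pos: [482.5, -291.7, 46.1]
orientation: [1.0, 0.025, 0.0, 0.0]
ft_force: [-5.3, 4.9, 18.2]
width: 11.4
```

The stop is stiff at TCP z=46.2, which is the ledge height (24 + 22). I'll release, back off and check.

move_arm --steps '[[[0,0,-0.002],0],[[0,0,0],0],[[0,0,0],0],[[0,0,0],0],[[0,0,0],0],[[0,0,0],0]]' --fingers 0.5

```text
time: 17.57
ee_pos: [482.4, -291.8, 45.1]
orientation: [1.0, 0.025, -0.0, -0.0]
ft_force: [0.2, -0.2, -0.2]
width: 44.9
```

move_arm --steps '[[[0,0,-0.01],0],[[0,0,-0.02],0],[[0,0,-0.03],0],[[-0.015,0,-0.03],0],[[-0.03,0,-0.03],0],[[-0.03,0,-0.01],0],[[0,0,0],0],[[0,0,0],0]]'

```text
time: 18.23
ee_pos: [407.6, -295.8, 176.6]
orientation: [1.0, 0.024, 0.001, 0.001]
ft_force: [0.6, 0.1, 0.1]
width: 45.6
```

Run:
```python
from h import *
w=take('wrist','w6');st=status.get_state();print(st['ee_pos'],st['ft_force'])
s=take('scene','s6')
u,v=map(int,proj(w,[482,-290,38]));print(u,v)
A=cv2.resize(cv2.cvtColor(w['color'],cv2.COLOR_RGB2BGR)[v-75:v+75,u-75:u+75],(600,600),interpolation=cv2.INTER_CUBIC)
cv2.imwrite('pics/m6.png',A);print(u-75,v-75)
```

```text
[ 408.2071077  -295.61836797  175.66146841] [ 0.55730227 -0.24513139 -0.11855567]
312 115
237 40
```

View pics/m6.png

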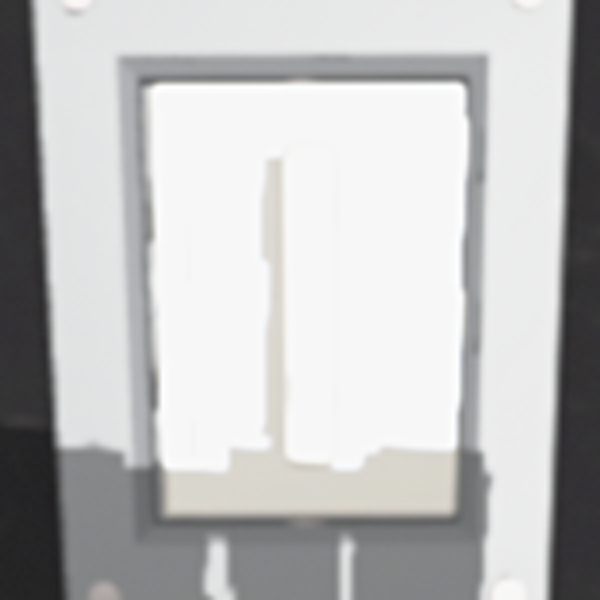

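The cover sits in the recess with even margins all round. As a check, and to make sure both catches are passed, I'll press on each end of the bar with the closed fingertips. Home should stop them at TCP z≈68.

move_arm --steps '[[[0.02,0,0],0],[[0.03,0,0],0],[[0.03,0,0.01],0],[[0.012,0,0.025],0],[[0,0,0.03],0],[[0,0,0.025],0],[[0,0,0.012],0],[[0,0,0],0]]' --fingers 1

```text
time: 19.0
ee_pos: [499.9, -289.9, 69.9]
orientation: [1.0, 0.026, -0.002, -0.001]
ft_force: [-0.1, 0.3, -0.6]
width: 0.4
```

move_arm --steps '[[[0,0,0.002],0],[[0,0,0.001],0],[[0,0,0.001],0],[[0,0,0],0],[[0,0,0],0]]'

```text
time: 19.42
ee_pos: [500.1, -290.8, 68.9]
orientation: [1.0, 0.025, 0.0, 0.0]
ft_force: [0.2, -0.0, -0.6]
width: 0.4
```

move_arm --steps '[[[0,0,0.001],0],[[0,0,0.001],0],[[0,0,0],0],[[0,0,0],0]]'

```text
time: 19.75
ee_pos: [500.2, -291.0, 68.3]
orientation: [1.0, 0.025, 0.001, 0.0]
ft_force: [-0.9, 1.7, 5.9]
width: 0.4
```

move_arm --steps '[[[0,0,0.001],0],[[0,0,0.001],0],[[0,0,0],0],[[0,0,0],0],[[0,0,0],0]]'

```text
time: 20.17
ee_pos: [500.2, -291.0, 68.2]
orientation: [1.0, 0.025, 0.001, 0.001]
ft_force: [-4.5, 3.3, 18.1]
width: 0.6
```

move_arm --steps '[[[0,0,-0.01],0],[[-0.018,0,0],0],[[-0.018,0,0],0],[[0,0,0.003],0],[[0,0,0.002],0],[[0,0,0.002],0],[[0,0,0],0],[[0,0,0],0]]'

```text
time: 20.83
ee_pos: [464.9, -293.0, 68.3]
orientation: [1.0, 0.025, 0.0, 0.0]
ft_force: [-2.0, -0.4, 5.1]
width: 0.7
```

move_arm --steps '[[[0,0,0.002],0],[[0,0,0.001],0],[[0,0,0],0],[[0,0,0],0]]'

```text
time: 21.17
ee_pos: [464.9, -293.0, 68.2]
orientation: [1.0, 0.025, 0.001, 0.001]
ft_force: [-6.0, 3.1, 24.8]
width: 0.5
```

Both ends stop stiffly at 68.2 mm, so the cover is level and at home height. Retreating for a final look.

move_arm --steps '[[[0,0,-0.02],0],[[0,0,-0.03],0],[[0,0,-0.035],0],[[0,0,-0.035],0],[[-0.03,0,-0.03],0],[[-0.03,0,0],0],[[0,0,0],0],[[0,0,0],0]]'

```text
time: 21.83
ee_pos: [404.5, -295.7, 214.7]
orientation: [1.0, 0.024, 0.001, 0.0]
ft_force: [1.0, -0.1, -0.4]
width: 0.3
```

Run:
```python
from h import *
s=take('scene','s7');st=status.get_state();print(st['ee_pos'],st['ft_force'])
im=cv2.cvtColor(s['color'],cv2.COLOR_RGB2BGR)
A=cv2.resize(im[120:320,160:460],(600,400),interpolation=cv2.INTER_CUBIC)
cv2.imwrite('pics/f7.png',A)
```

```text
[ 405.16471411 -295.67346776  214.21636903] [-0.39809939 -0.72802106 -0.50993218]
```

View pics/f7.png

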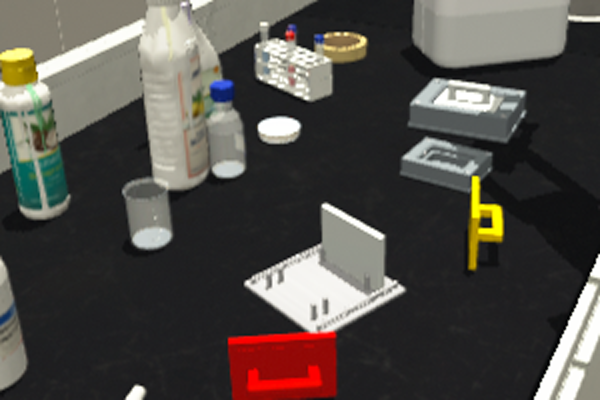

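The cover sits sunk and level in the large tray at (468,97). The blank is still in the rack at (352,247), and the beaker, bottle and dish are unmoved.

```bash
python3 -c "
from workcell import robot; print(robot.hand_in())"
```

```text
the job is handed in; nothing more can be done
None
```

The cover is seated in the large grey tray and released, and the job was handed in at about 22 s of the 64 s limit.

- **What I did:** I lifted the cover out of the rack by its top edge and stood it on the bare worktop. I then let it tip over onto its underside so the handle was up. Next I took it by the handle, lowered it into the recess and pressed it down until it stopped firmly.
- **Seating checks:** The cover stopped at ledge height, with the tool at 46.2 mm against about 46 mm expected. After letting go, I pressed each end of the handle bar with the closed fingertips, at about 18 N and 25 N. Both ends stopped at the same height (68.2 mm, about 68 mm expected), so the cover reads level and home.
- **Final picture:** It shows the cover sunk in the recess, the blank still in the rack, and the beaker, bottle and dish where they stood, with the arm clear.
- **What I could not confirm:** I felt no clear snap at the catches. The only resistance on the way down was about 5 N near the foot of the bevel, and it went when I shifted the cover 1 mm. That the cover is past both catches rests on the measured heights.

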